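Switch off heater, CO2 and filter before the water change

ROBOT

A 6-joint arm with a two-finger parallel gripper is mounted at the origin on the work surface. World frame = base frame: x ahead of the robot, y to its left, z up, the work surface at z = 0. Lengths are in m, angles in rad, forces in N, time in s.
With the tool pointing down it reaches from about 0.25 to 0.775 m from the base axis. Payload 4 kg.
Tool frame: the origin (TCP) lies at the very end of the fingers, on their centre line; the grasp point (between the pads) lies 19 mm behind it; z points along the fingers, y is the line along which they close (so a half turn about z gives the same grasp; the last joint's range is limited). The gripper opens to 94 mm and grips with 3 to 60 N. Pads are 16 mm wide; open, the fingers measure 119 mm over their backs; the gripper's body (75 mm by 177 mm) begins 78 mm behind the grasp point.
Start: joints at [1.164, 0.087, 1.371, -0, 1.684, -0.103], TCP at [0.165, 0.525, 0.206] pointing down, gripper open.
Joint ranges: [-3.1, 3.1], [-0.76, 2.03], [0.27, 2.55], [-1.08, 4.22], [0.17, 2.65], [-2.57, 2.57]. Speed limits (rad/s): [2.79, 2.79, 3.14, 3.14, 3.14, 3.14].

INTERFACE

Orientations are given as a unit quaternion [x, y, z, w].
In Python, from bench import arm gives the robot as it stands.
- The arm moves only by the tool move_arm, never from a script. Its argument "deltas" is a list of rows, each a list of 3 entries, a list of its own where there are three numbers: the turn, a rotation vector about the tool's x, y, z in degrees, then the shift along the tool's x, y, z in m, then the closure, from -1 (fully open) to 1 (shut). A call has exactly 8 rows; each row is the pose to reach, as a shift and turn from the pose commanded when the call began, along the tool's axes at that moment; what a row does not reach only later rows make up. A row lasts 1/12 s, in which the tool goes at most 41.7 mm and 7.16 degrees, less where a joint would pass 70% of its speed; a pose out of reach is approached as far as the arm can. A call with a gripper value outside its range is refused whole. The fingers move at their own pace and stop on an object; "grip_force" is the grip in N (left out, the last holds). Time passes only in rows, so rows that repeat a pose let the fingers close, or fill a call up. It gives the time, the measured TCP pose, the force, the opening and the grip force at its end, in the units of the state.
- arm.get_state(): the state, without advancing time (a new reading comes with each control period).
- arm.read_camera(name): name is "side" or "top"; returns a dict with "img" (480x640x3 uint8, red, green, blue), "z_map" (480x640 float32, m along the optical axis (not along the pixel's ray), 0 where there is no reading), "fov_y" (degrees; the focal length in pixels is half the picture's height over the tangent of half this angle, whatever the lens; pixels are square), "cx", "cy" (the principal point, pixels), "world_to_cam" (4x4, takes a point from world to camera coordinates). Camera axes: x right, y down, z forward; pixel columns grow to the right and rows downward; lengths in m; the calibration is good to about 2 mm. A picture is of the moment at which its call begins.
- arm.finish_job(): hands the job in; it is judged then, once.
The state is a dict: "time_s": time; "joint_pos": joint angles; "qd": joint speeds; "effort": joint torques, N m; "position": TCP position; "tool_rot": TCP orientation; "force": force on the tool from outside, world axes, zero at the start; "torque": the same for the moment, N m; "grip_width": finger opening in m; "grip_force": force on a finger pad.
Only numpy, scipy, OpenCV 4.12 (cv2) and the standard library are available. Lean on these libraries where they do the work, as an engineer would, in place of code of your own. Each camera call takes 0.05 s, during which the arm holds its last target. There are 200 camera calls.

TASK

Make the tank safe for its water change at the row of five switch modules: press the heater's rocker fully over to off (the module with the setting dial), then the CO2 valve's (the one with the pin-ringed timer wheel), and last the filter pump's (the one with the dark barred window), each by pushing down the raised end nearest the robot. Leave the lamp (dimmer slide) and the air pump (plain cover) switched on and the dial and dimmer as they are set. Only press; do not pick up or shift anything that lies about on the shelf.

Things in the scene. Friction and masses are not known exactly. Their poses are not given: they have to be found in the camera images.
- rail: aluminium mounting rail, 128 (x) x 294 (y) x 6 mm, end stops 26 mm high, screwed to the shelf; origin: centre of its underside. Five modules stand side by side on it, 54 mm apart along its y, axes as the rail's, in an order that differs from start to start. Its -x side is the near side (towards the robot), turned by up to 0.3 rad.
- heater: the HEATER module: behind its rocker a setting dial, a round black knob 31 mm across with a raised bar grip, top 18 mm above the cover. White box 120 (x) x 52 (y) x 52 mm, fixed; origin: centre of its underside; cover 58 mm above the shelf. Grey rocker 38 (x) x 26 mm in the cover's near half, pivot line along y at x = -28 mm.
- heater_rocker (a joint): rocker of the heater module, rad: 0 = on (near end raised, far half level), 0.36 = off (near half level, far end raised). All start on. Snaps to whichever side of the middle (0.18) it is on, and stays; pressing the near half takes 3 N at its raised edge, 4 N at 13 mm from the pivot; then it rests on a firm stop.
- heater_press (a point): where to press the heater rocker: top face of its near half, 13 mm from the pivot line, at module x = -41 mm, y = 0; on: 67.6 mm above the shelf, off: 63 mm (5 mm above the cover; the bezel round the rocker is 2 mm high). The rocker's near edge, 6 mm nearer, stands 2 mm higher when on. Tilts with the rocker.
- co2: the CO2 VALVE module: behind its rocker a 24-hour timer wheel, a flat ring 47 mm across set round with 24 small black pins, pins' top 11 mm above the cover. White box 120 (x) x 52 (y) x 52 mm, fixed; origin: centre of its underside; cover 58 mm above the shelf. Grey rocker 38 (x) x 26 mm in the cover's near half, pivot line along y at x = -28 mm.
- co2_rocker (a joint): rocker of the co2 module, rad: 0 = on (near end raised, far half level), 0.36 = off (near half level, far end raised). All start on. Snaps to whichever side of the middle (0.18) it is on, and stays; pressing the near half takes 3 N at its raised edge, 4 N at 13 mm from the pivot; then it rests on a firm stop.
- co2_press (a point): where to press the co2 rocker: top face of its near half, 13 mm from the pivot line, at module x = -41 mm, y = 0; on: 67.6 mm above the shelf, off: 63 mm (5 mm above the cover; the bezel round the rocker is 2 mm high). The rocker's near edge, 6 mm nearer, stands 2 mm higher when on. Tilts with the rocker.
- filter: the FILTER PUMP module: behind its rocker a flat dark window 48 x 34 mm with a ladder of six light bars, 2 mm above the cover. White box 120 (x) x 52 (y) x 52 mm, fixed; origin: centre of its underside; cover 58 mm above the shelf. Grey rocker 38 (x) x 26 mm in the cover's near half, pivot line along y at x = -28 mm.
- filter_rocker (a joint): rocker of the filter module, rad: 0 = on (near end raised, far half level), 0.36 = off (near half level, far end raised). All start on. Snaps to whichever side of the middle (0.18) it is on, and stays; pressing the near half takes 3 N at its raised edge, 4 N at 13 mm from the pivot; then it rests on a firm stop.
- filter_press (a point): where to press the filter rocker: top face of its near half, 13 mm from the pivot line, at module x = -41 mm, y = 0; on: 67.6 mm above the shelf, off: 63 mm (5 mm above the cover; the bezel round the rocker is 2 mm high). The rocker's near edge, 6 mm nearer, stands 2 mm higher when on. Tilts with the rocker.
- lamp: the LAMP module: behind its rocker a dimmer, a 50 mm slot along x with a small black sliding cap 18 mm wide, 12 mm above the cover. White box 120 (x) x 52 (y) x 52 mm, fixed; origin: centre of its underside; cover 58 mm above the shelf. Grey rocker 38 (x) x 26 mm in the cover's near half, pivot line along y at x = -28 mm.
- lamp_rocker (a joint): rocker of the lamp module, rad: 0 = on (near end raised, far half level), 0.36 = off (near half level, far end raised). All start on. Snaps to whichever side of the middle (0.18) it is on, and stays; pressing the near half takes 3 N at its raised edge, 4 N at 13 mm from the pivot; then it rests on a firm stop.
- air: the AIR PUMP module: plain bare cover behind its rocker. White box 120 (x) x 52 (y) x 52 mm, fixed; origin: centre of its underside; cover 58 mm above the shelf. Grey rocker 38 (x) x 26 mm in the cover's near half, pivot line along y at x = -28 mm.
- air_rocker (a joint): rocker of the air module, rad: 0 = on (near end raised, far half level), 0.36 = off (near half level, far end raised). All start on. Snaps to whichever side of the middle (0.18) it is on, and stays; pressing the near half takes 3 N at its raised edge, 4 N at 13 mm from the pivot; then it rests on a firm stop.
- dial_mark (a point): white mark on the heater module's dial, 14 mm from the dial's axis; the dial turns stiffly and is to be left at its setting
- slide_cap (a point): top of the lamp module's dimmer cap; the cap slides stiffly along x and is to be left at its setting
- tweezer: stainless aquascaping tweezer lying on the shelf along its x, 270 mm long, up to 22 mm wide, 10 mm high; origin near mid-length; in front of the modules
- feeding_ring: red plastic feeding ring lying flat, 88 mm across, 9 mm thick, with a clear suction cup 28 mm high on its -x side; origin: centre of the ring, underside; behind the modules
- suction_holder: grey suction-cup holder standing on its cup, 44 mm across, open clip on top, 45 mm high; origin: centre of its underside; beside the modules
- dropper_bottle: empty clear dropper bottle with white twist cap, 36 mm across, 97 mm high, standing; origin: centre of its underside; beside the modules
- food_jar: fish-food jar with black lid, 60 mm across, 75 mm high, standing; origin: centre of its underside; behind the modules
- algae_magnet: black algae-cleaning magnet with a grip ridge, 84 x 46 x 40 mm; origin: centre of its underside; behind the modules

How it is judged:
By the outcome, as a careful person would: the job done as asked, in the order asked, and still so for the second after the job is handed in, with the robot touching nothing.
It also fails if it takes over 32 s, if anything falls off the work surface, if the arm or the gripper's body presses on something with over 40 N, if the wrist force passes 120 N, or if a joint passes its speed limit or range.

## Working session

There is one attempt and no reset: what is moved stays moved. The work goes in short steps, Python scripts to look and compute and a tool call to move; the robot and the scene stay as the last step left them, time stands still between calls to the robot, and variables do not carry over. Pictures are saved under pics/ and viewed, at most 10 in all, crops included, and the job is handed in when it is done.

Besides the shell and the picture viewer there is one more tool, called after "Emit:" as a command line: name --argument value ..., lists and objects as JSON in quotes. move_arm: Moves the arm, as the interface text tells. Its arguments: {"type":"object","properties":{"deltas":{"type":"array","items":{"type":"array"}},"grip_force":{"type":"number"}},"required":["deltas"]}

```bash
mkdir -p pics
cat > h.py <<'E'
import numpy as np,cv2
from bench import arm
def cam(n):
    c=arm.read_camera(n); c['f']=240/np.tan(np.radians(c['fov_y'])/2); return c
def ray(c,u,v,h):
    M=np.linalg.inv(c['world_to_cam']); d=M[:3,:3]@np.array([(u-c['cx'])/c['f'],(v-c['cy'])/c['f'],1]); o=M[:3,3]
    return o+d*(h-o[2])/d[2]
def cloud(c):
    v,u=np.mgrid[:480,:640]; z=c['z_map']; P=np.stack([(u-c['cx'])/c['f']*z,(v-c['cy'])/c['f']*z,z,np.ones_like(z)],-1)
    return (P@np.linalg.inv(c['world_to_cam']).T)[...,:3]
E
python3 - <<'E'
from h import *
for n in('top','side'):
    c=cam(n); cv2.imwrite(f'pics/{n}0.png',c['img'][...,::-1]); np.savez(f'{n}.npz',**c)
    print(n,c['f'],c['cx'],c['cy'],np.linalg.inv(c['world_to_cam']).round(3).tolist())
s=arm.get_state();print(s['position'],s['tool_rot'],s['time_s'],s['force'],s['grip_width'])
E
```

```text
top 565.0224586252001 325.01379378249544 249.95855618042532 [[0.008, -0.984, 0.175, 0.423], [-1.0, -0.012, -0.022, 0.055], [0.024, -0.175, -0.984, 0.971], [0.0, 0.0, 0.0, 1.0]]
side 477.12363303000313 317.03696382025413 235.9415611181171 [[0.982, -0.123, 0.146, 0.448], [-0.19, -0.573, 0.797, -0.598], [-0.015, -0.81, -0.586, 0.552], [0.0, 0.0, 0.0, 1.0]]
[0.16433719 0.52437554 0.2044347 ] [ 1.51281292e-01  9.88490272e-01 -9.45948398e-04 -2.39654214e-04] 0.1 [-0.29726314  0.00795929  0.06969913] 0.09396850950919387
```

View pics/top0.png

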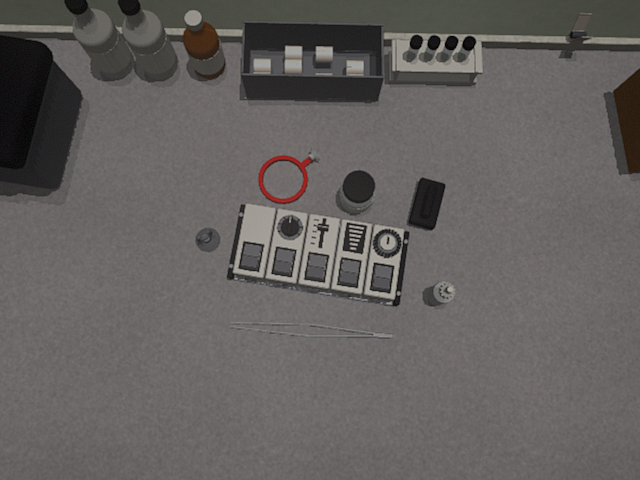

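View pics/side0.png

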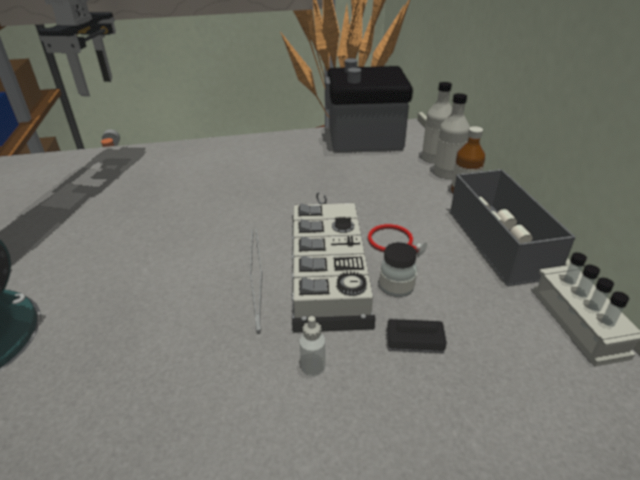

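The top view, left to right, shows air (plain, 250,240), heater (dial, 290,225), lamp (slide, 321,232), filter (barred window, 354,237) and CO2 (pin ring, 387,242). Each rocker is at the near (lower) end, around v 255–278. The side view agrees.

Run:
```python
from h import *
for n in('top','side'):
    c=dict(np.load(n+'.npz')); P=cloud(c)
    m=((P[...,2]>.05)&(P[...,2]<.085)&(P[...,0]>.3)&(P[...,0]<.6)&(abs(P[...,1]-.06)<.2)).astype(np.uint8)
    w=(m>0)&(c['img'].min(-1)>110)
    print(n,'cover z',np.median(P[w][:,2]), 'shelf z',np.median(P[330:400,350:500,2]))
    # white cover: largest component, rect on plane z=.058
    w=cv2.morphologyEx(w.astype(np.uint8),cv2.MORPH_CLOSE,np.ones((9,9)))
    k,l,s,_=cv2.connectedComponentsWithStats(w); i=1+s[1:,4].argmax()
    ct=cv2.findContours((l==i).astype(np.uint8),0,2)[0][0][:,0]
    q=np.array([ray(c,u,v,.058)[:2] for u,v in ct],np.float32)
    print('rect',cv2.minAreaRect(q*1000))
    # rockers
    g=c['img'].astype(int).max(-1); d=((g<125)&(cv2.morphologyEx(m,cv2.MORPH_CLOSE,np.ones((5,5)))>0)).astype(np.uint8)
    k,l,s,ce=cv2.connectedComponentsWithStats(d)
    for j in range(1,k):
        if s[j,4]>100: print(s[j],ce[j].round(1),ray(c,*ce[j],.062).round(4))
    x0,y0=(215,190) if n=='top' else (275,190)
    cv2.imwrite(f'pics/{n}c.png',cv2.resize(np.vstack([c['img'][y0:y0+125,x0:x0+200,::-1]]),None,fx=4,fy=4))
```

```text
top cover z 0.05866910940754155 shelf z 0.0007680671037286202
rect ((573.3099975585938, 46.29802703857422), (265.8191833496094, 94.51559448242188), 81.4806900024414)
[238 241  26  31 598] [250.7 256. ] [0.5736 0.1555 0.062 ]
[258 241  14  37 108] [266.8 260.1] [0.567  0.1292 0.062 ]
[343 241  22  13 189] [353.5 246.8] [ 0.5908 -0.0119  0.062 ]
[373 241  30  59 338] [388.8 253.4] [ 0.5806 -0.0696  0.062 ]
[295 242  11  43 125] [300.2 263.7] [0.5618 0.0749 0.062 ]
[320 242  19  48 144] [332.6 267.4] [0.5564 0.0222 0.062 ]
[361 242  11  52 144] [366.2 267.6] [ 0.5567 -0.0325  0.062 ]
[271 246  26  31 590] [283.5 261.4] [0.5653 0.1022 0.062 ]
[304 252  25  31 592] [316.2 266.8] [0.557 0.049 0.062]
[337 257  25  31 591] [348.8 272.1] [ 0.5489 -0.0042  0.062 ]
[370 262  24  32 594] [381.7 277.5] [ 0.5407 -0.0575  0.062 ]
side cover z 0.0597497923086292 shelf z 0.001672516152396386
rect ((573.801025390625, 48.69184875488281), (275.3336181640625, 94.51006317138672), 81.2715835571289)
[298 203  25  13 252] [309.2 210.2] [0.5716 0.1548 0.062 ]
[298 220  26  13 291] [310.1 226.4] [0.5637 0.1011 0.062 ]
[299 237  27  15 333] [311.1 244.4] [0.5556 0.0476 0.062 ]
[299 256  28  16 394] [312.2 264.3] [ 0.5477 -0.0059  0.062 ]
[334 257  23  39 399] [343.1 278. ] [ 0.5888 -0.0491  0.062 ]
[299 277  31  19 470] [313.3 286.7] [ 0.5394 -0.0594  0.062 ]
[294 299  64   6 216] [326.1 301.2] [ 0.5522 -0.0945  0.062 ]
```

View pics/topc.png

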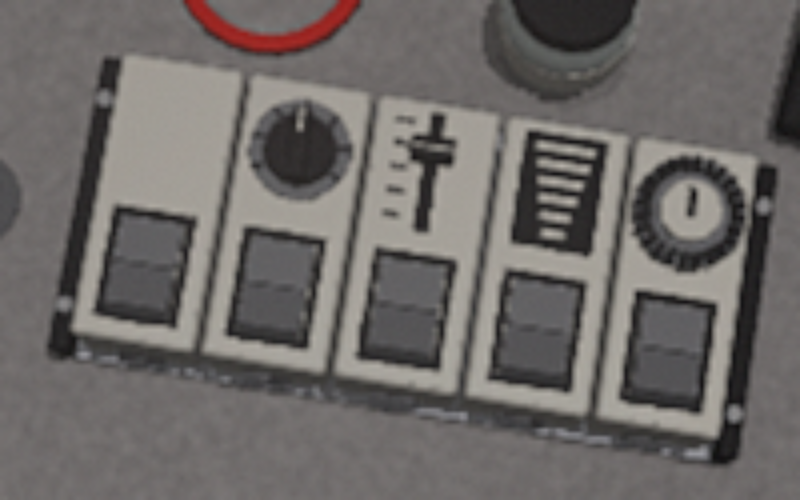

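```bash
cat >> h.py <<'E'
from scipy.spatial.transform import Rotation as R
yaw=np.arctan2(-.0326,.2137)
X=np.array([np.cos(yaw),np.sin(yaw),0])
C=dict(heater=[.5645,.1017,0],filter=[.5483,-.005,0],co2=[.540,-.0585,0])
def go(name,z,pos=None,q=None):
    s=arm.get_state(); pos=s['position'] if pos is None else np.array(pos); q=R.from_quat(s['tool_rot'] if q is None else q)
    t=np.array(C[name])-.013*X+[0,0,z]
    Y=np.array([-X[1],X[0],0]); Z=np.array([0,0,-1.]); T=R.from_matrix(np.c_[np.cross(Y,Z),Y,Z])
    print(s['time_s'],'target',t.round(4),'turn deg',(q.inv()*T).as_rotvec(True).round(2),'shift',q.inv().apply(t-pos).round(4),'F',s['force'].round(2),s['grip_width'])
E
python3 -c "
from h import *
go('heater',.12)
go('heater',.12,[.165,.525,.206])"
```

```text
0.1 target [0.5516 0.1037 0.12  ] turn deg [-0.11 -0.02 -8.73] shift [-0.4954 -0.2855  0.0849] F [-0.3   0.01  0.07] 0.09396850950919387
0.1 target [0.5516 0.1037 0.12  ] turn deg [-0.11 -0.02 -8.73] shift [-0.495  -0.2862  0.0865] F [-0.3   0.01  0.07] 0.09396850950919387
```

Emit:
move_arm --deltas '[[[0, 0, -1], [-0.03, -0.017, 0], 1], [[0, 0, -2], [-0.06, -0.035, 0], 1], [[0, 0, -3], [-0.09, -0.052, 0.01], 1], [[0, 0, -4], [-0.12, -0.069, 0.02], 1], [[0, 0, -5], [-0.15, -0.087, 0.03], 1], [[0, 0, -6], [-0.18, -0.104, 0.03], 1], [[0, 0, -7.5], [-0.21, -0.121, 0.03], 1], [[0, 0, -8.7], [-0.24, -0.138, 0.03], 1]]' --grip_force 20

```text
time_s: 0.77
position: [0.3527, 0.3197, 0.1747]
tool_rot: [0.075, 0.997, -0.0, -0.0]
force: [0.9, 0.3, 0.6]
grip_width: 0.044
grip_force: 0.0
```

```bash
python3 -c "
from h import *
go('heater',.12)"
```

```text
0.7667 target [0.5516 0.1037 0.12  ] turn deg [-0.04 -0.05  0.05] shift [-0.2292 -0.1837  0.0547] F [0.93 0.34 0.61] 0.04395784486000281
```

Emit:
move_arm --deltas '[[[0, 0, 0], [-0.03, -0.024, 0.007], 1], [[0, 0, 0], [-0.06, -0.048, 0.014], 1], [[0, 0, 0], [-0.09, -0.072, 0.021], 1], [[0, 0, 0], [-0.12, -0.096, 0.028], 1], [[0, 0, 0], [-0.15, -0.12, 0.035], 1], [[0, 0, 0], [-0.18, -0.145, 0.042], 1], [[0, 0, 0], [-0.21, -0.168, 0.049], 1], [[0, 0, 0], [-0.229, -0.185, 0.055], 1]]'

```text
time_s: 1.43
position: [0.5521, 0.1009, 0.1192]
tool_rot: [0.077, 0.997, -0.0, -0.0]
force: [0.0, 0.7, 0.6]
grip_width: 0.0004
grip_force: 0.0
```

Emit:
move_arm --deltas '[[[0, 0, 0], [0, 0, 0], 1], [[0, 0, 0], [0, 0, 0], 1], [[0, 0, 0], [0, 0, 0], 1], [[0, 0, 0], [0, 0, 0], 1], [[0, 0, 0], [0, 0, 0], 1], [[0, 0, 0], [0, 0, 0], 1], [[0, 0, 0], [0, 0, 0], 1], [[0, 0, 0], [0, 0, 0], 1]]'

```text
time_s: 2.1
position: [0.5504, 0.1044, 0.1208]
tool_rot: [0.075, 0.997, 0.0, 0.0]
force: [-0.5, -0.1, 0.2]
grip_width: 0.0005
grip_force: 0.0
```

Run:
```python
from h import *
go('heater',.10)
a=cam('top')['img'];b=cam('side')['img']
cv2.imwrite('pics/chk.png',np.hstack([cv2.resize(a[170:310,210:430],(400,255)),cv2.resize(b[130:330,240:440],(255,255))])[...,::-1])
```

```text
2.1 target [0.5516 0.1037 0.1   ] turn deg [0.01 0.03 0.03] shift [-0.0013 -0.0006  0.0208] F [-0.48 -0.09  0.25] 0.0005017852748764941
```

View pics/chk.png

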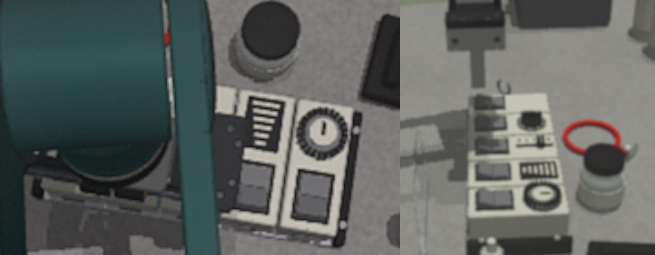

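The top view is blocked by the arm. The side view shows the closed fingertip above the near row, at about full-image pixel (301,197). I'll check that against the projected TCP as I start down.

Run:
```python
from h import *
c=dict(np.load('side.npz'));p=c['world_to_cam']@np.array([.5508,.104,.12,1]);print(c['f']*p[:2]/p[2]+[c['cx'],c['cy']])
```

```text
[301.75028387 198.90873005]
```

Emit:
move_arm --deltas '[[[0, 0, 0], [-0.001, 0, 0.01], 1], [[0, 0, 0], [-0.001, 0, 0.02], 1], [[0, 0, 0], [-0.001, 0, 0.03], 1], [[0, 0, 0], [-0.001, 0, 0.038], 1], [[0, 0, 0], [-0.001, 0, 0.042], 1], [[0, 0, 0], [-0.001, 0, 0.045], 1], [[0, 0, 0], [-0.001, 0, 0.045], 1], [[0, 0, 0], [-0.001, 0, 0.045], 1]]'

```text
time_s: 2.87
position: [0.5517, 0.1037, 0.0755]
tool_rot: [0.076, 0.997, 0.0, 0.0]
force: [0.0, 0.2, -0.2]
grip_width: 0.0005
grip_force: 0.0
```

Now press: go 13 mm further down, then hold.

Emit:
move_arm --deltas '[[[0, 0, 0], [0, 0, 0.003], 1], [[0, 0, 0], [0, 0, 0.006], 1], [[0, 0, 0], [0, 0, 0.008], 1], [[0, 0, 0], [0, 0, 0.01], 1], [[0, 0, 0], [0, 0, 0.012], 1], [[0, 0, 0], [0, 0, 0.013], 1], [[0, 0, 0], [0, 0, 0.013], 1], [[0, 0, 0], [0, 0, 0.013], 1]]'

```text
time_s: 3.53
position: [0.5518, 0.1037, 0.0631]
tool_rot: [0.076, 0.997, 0.0, 0.0]
force: [-2.2, -0.3, 4.6]
grip_width: 0.0005
grip_force: 2.2
```

Emit:
move_arm --deltas '[[[0, 0, 0], [0, 0, 0.001], 1], [[0, 0, 0], [0, 0, 0.002], 1], [[0, 0, 0], [0, 0, 0.002], 1], [[0, 0, 0], [0, 0, 0.002], 1], [[0, 0, 0], [0, 0, 0.002], 1], [[0, 0, 0], [0, 0, 0.002], 1], [[0, 0, 0], [0, 0, 0.002], 1], [[0, 0, 0], [0, 0, 0.002], 1]]'

```text
time_s: 4.2
position: [0.5519, 0.1037, 0.063]
tool_rot: [0.076, 0.997, 0.0, 0.001]
force: [-4.7, -0.2, 11.8]
grip_width: 0.0004
grip_force: 5.8
```

It's on the stop at z = 63.0 mm with 12 N. Next I lift and traverse three pitches to the CO2 module.

Emit:
move_arm --deltas '[[[0, 0, 0], [0, 0, -0.015], 1], [[0, 0, 0], [0, 0, -0.035], 1], [[0, 0, 0], [0, 0, -0.05], 1], [[0, 0, 0], [0, -0.03, -0.05], 1], [[0, 0, 0], [0, -0.065, -0.05], 1], [[0, 0, 0], [0, -0.1, -0.05], 1], [[0, 0, 0], [0, -0.135, -0.05], 1], [[0, 0, 0], [0, -0.162, -0.05], 1]]'

```text
time_s: 4.87
position: [0.5265, -0.0587, 0.1099]
tool_rot: [0.076, 0.997, -0.0, -0.0]
force: [0.4, -0.5, 0.1]
grip_width: 0.0006
grip_force: 0.0
```

Emit:
move_arm --deltas '[[[0, 0, 0], [0, 0, 0], 1], [[0, 0, 0], [0, 0, 0], 1], [[0, 0, 0], [0, 0, 0], 1], [[0, 0, 0], [0, 0, 0], 1], [[0, 0, 0], [0, 0, 0.01], 1], [[0, 0, 0], [0, 0, 0.02], 1], [[0, 0, 0], [0, 0, 0.03], 1], [[0, 0, 0], [0, 0, 0.035], 1]]'

```text
time_s: 5.53
position: [0.5257, -0.0556, 0.0727]
tool_rot: [0.075, 0.997, 0.0, -0.002]
force: [0.4, -0.0, 0.1]
grip_width: 0.0005
grip_force: 0.0
```

Run:
```python
from h import *
go('co2',.06)
b=cam('side')['img']
cv2.imwrite('pics/chk2.png',cv2.resize(b[170:330,260:420],(480,480),interpolation=2)[...,::-1])
```

```text
5.5333 target [ 0.5271 -0.0565  0.06  ] turn deg [ 0.02 -0.23  0.03] shift [-0.0016 -0.0008  0.0127] F [ 0.43 -0.04  0.07] 0.0005402973735141461
```

View pics/chk2.png

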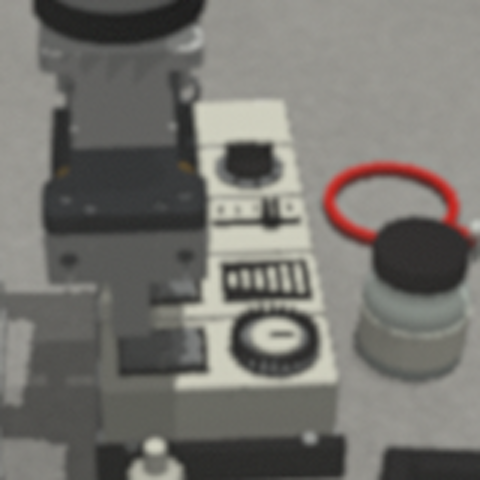

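The closed finger is over the near half of the CO2 rocker (tip at crop 130,330). I'll press it next.

Emit:
move_arm --deltas '[[[0, 0, 0], [-0.001, 0, 0.003], 1], [[0, 0, 0], [-0.001, 0, 0.006], 1], [[0, 0, 0], [-0.001, 0, 0.009], 1], [[0, 0, 0], [-0.001, 0, 0.011], 1], [[0, 0, 0], [-0.001, 0, 0.013], 1], [[0, 0, 0], [-0.001, 0, 0.014], 1], [[0, 0, 0], [-0.001, 0, 0.014], 1], [[0, 0, 0], [-0.001, 0, 0.014], 1]]'

```text
time_s: 6.25
position: [0.5285, -0.0567, 0.063]
tool_rot: [0.076, 0.997, -0.0, 0.001]
force: [-3.1, 0.7, 5.6]
grip_width: 0.0005
grip_force: 3.1
```

Emit:
move_arm --deltas '[[[0, 0, 0], [0, 0, 0.001], 1], [[0, 0, 0], [0, 0, 0.002], 1], [[0, 0, 0], [0, 0, 0.002], 1], [[0, 0, 0], [0, 0, 0.002], 1], [[0, 0, 0], [0, 0, 0.002], 1], [[0, 0, 0], [0, 0, 0.002], 1], [[0, 0, 0], [0, 0, 0.002], 1], [[0, 0, 0], [0, 0, 0.002], 1]]'

```text
time_s: 6.92
position: [0.5286, -0.0568, 0.0629]
tool_rot: [0.076, 0.997, -0.0, 0.001]
force: [-5.9, 0.7, 13.6]
grip_width: 0.0007
grip_force: 6.9
```

Emit:
move_arm --deltas '[[[0, 0, 0], [0, 0, -0.015], 1], [[0, 0, 0], [0, 0, -0.035], 1], [[0, 0, 0], [0, 0, -0.05], 1], [[0, 0, 0], [0, 0.015, -0.05], 1], [[0, 0, 0], [0, 0.03, -0.05], 1], [[0, 0, 0], [0, 0.045, -0.05], 1], [[0, 0, 0], [0, 0.054, -0.05], 1], [[0, 0, 0], [0, 0.054, -0.05], 1]]'

```text
time_s: 7.58
position: [0.5365, -0.0018, 0.1094]
tool_rot: [0.075, 0.997, 0.0, 0.0]
force: [0.5, -0.2, -0.5]
grip_width: 0.0005
grip_force: 0.0
```

Emit:
move_arm --deltas '[[[0, 0, 0], [0, 0, 0], 1], [[0, 0, 0], [0, 0, 0], 1], [[0, 0, 0], [0, 0, 0], 1], [[0, 0, 0], [0, 0, 0.01], 1], [[0, 0, 0], [0, 0, 0.02], 1], [[0, 0, 0], [0, 0, 0.03], 1], [[0, 0, 0], [0, 0, 0.035], 1], [[0, 0, 0], [0, 0, 0.035], 1]]'

```text
time_s: 8.25
position: [0.5345, -0.0032, 0.0717]
tool_rot: [0.076, 0.997, 0.0, -0.002]
force: [-0.4, 0.5, -0.1]
grip_width: 0.0006
grip_force: 0.0
```

```bash
python3 -c "
from h import *
go('filter',.06)"
```

```text
8.25 target [ 0.5354 -0.003   0.06  ] turn deg [-0.01 -0.28 -0.05] shift [-0.0009  0.0003  0.0117] F [-0.43  0.47 -0.08] 0.0005796418843556641
```

Emit:
move_arm --deltas '[[[0, 0, 0], [0, 0, 0.003], 1], [[0, 0, 0], [0, 0, 0.006], 1], [[0, 0, 0], [0, 0, 0.009], 1], [[0, 0, 0], [0, 0, 0.011], 1], [[0, 0, 0], [0, 0, 0.013], 1], [[0, 0, 0], [0, 0, 0.014], 1], [[0, 0, 0], [0, 0, 0.014], 1], [[0, 0, 0], [0, 0, 0.014], 1]]'

```text
time_s: 8.92
position: [0.5367, -0.0033, 0.063]
tool_rot: [0.076, 0.997, -0.0, 0.001]
force: [-5.0, 0.4, 10.2]
grip_width: 0.0003
grip_force: 5.1
```

Emit:
move_arm --deltas '[[[0, 0, 0], [0, 0, 0.001], 1], [[0, 0, 0], [0, 0, 0.002], 1], [[0, 0, 0], [0, 0, 0.002], 1], [[0, 0, 0], [0, 0, 0.002], 1], [[0, 0, 0], [0, 0, 0.002], 1], [[0, 0, 0], [0, 0, 0.002], 1], [[0, 0, 0], [0, 0, 0.002], 1], [[0, 0, 0], [0, 0, 0.002], 1]]'

```text
time_s: 9.58
position: [0.5368, -0.0032, 0.0628]
tool_rot: [0.076, 0.997, -0.0, 0.001]
force: [-8.3, 1.0, 17.7]
grip_width: 0.0004
grip_force: 8.8
```

Emit:
move_arm --deltas '[[[0, 0, 0], [0, 0, -0.015], 1], [[0, 0, 0], [0, 0, -0.04], 1], [[0, 0, 0], [0, 0, -0.07], 1], [[0, 0, 0], [0, 0, -0.1], 1], [[0, 0, 0], [0.03, 0, -0.12], 1], [[0, 0, 0], [0.06, 0.03, -0.13], 1], [[0, 0, 0], [0.09, 0.065, -0.13], 1], [[0, 0, 0], [0.12, 0.1, -0.13], 1]]'

```text
time_s: 10.25
position: [0.4384, 0.1054, 0.1898]
tool_rot: [0.077, 0.997, 0.001, 0.002]
force: [0.3, 1.3, -1.0]
grip_width: 0.0004
grip_force: 0.0
```

Emit:
move_arm --deltas '[[[0, 0, 0], [0.01, 0.035, 0], 1], [[0, 0, 0], [0.02, 0.07, 0], 1], [[0, 0, 0], [0.03, 0.105, 0], 1], [[0, 0, 0], [0.04, 0.14, 0], 1], [[0, 0, 0], [0.05, 0.175, 0], 1], [[0, 0, 0], [0.06, 0.21, 0], 1], [[0, 0, 0], [0.06, 0.245, 0], 1], [[0, 0, 0], [0.06, 0.26, 0], 1]]'

```text
time_s: 10.92
position: [0.4179, 0.3748, 0.188]
tool_rot: [0.074, 0.997, 0.001, 0.0]
force: [-0.1, -0.7, 0.6]
grip_width: 0.0005
grip_force: 0.0
```

Run:
```python
from h import *
a=cam('top');b=cam('side')
for n,c in(('top',a),('side',b)):
    d=np.load(n+'.npz')['img']
    print(n,[(int(x)) for x in np.array(cv2.connectedComponentsWithStats((abs(c['img'].astype(int)-d).max(-1)>60).astype(np.uint8))[2])[1:8].ravel()])
cv2.imwrite('pics/end.png',np.hstack([cv2.resize(a['img'][150:340,200:460],(440,322)),cv2.resize(b['img'][180:380,240:460],(354,322))])[...,::-1])
s=arm.get_state();print(s['time_s'],s['force'])
```

```text
top [288, 273, 1, 1, 1, 378, 288, 1, 1, 1, 0, 316, 113, 164, 10433, 11, 327, 1, 1, 1, 46, 328, 1, 1, 1, 45, 335, 2, 6, 8, 112, 339, 1, 1, 1]
side [181, 6, 40, 10, 222, 47, 15, 67, 34, 886, 104, 16, 2, 2, 2, 212, 29, 1, 1, 1, 180, 29, 48, 33, 660, 71, 44, 4, 4, 11, 96, 50, 14, 31, 216]
11.0167 [ 0.66114122 -0.3364423  -0.43803125]
```

View pics/end.png

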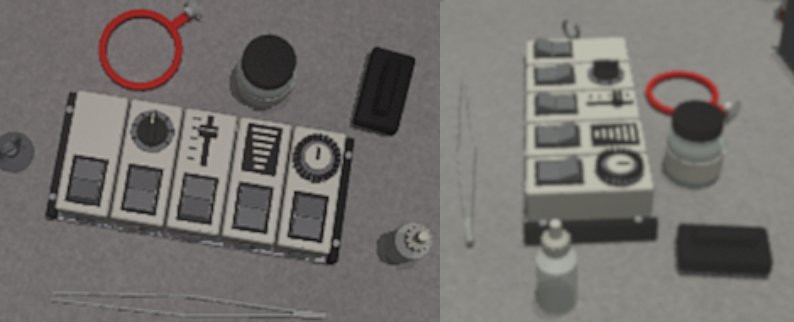

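The arm is clear and nothing looks shifted. I'll confirm the rocker tilts from depth before handing in.

Run:
```python
from h import *
c=cam('top'); o=dict(np.load('top.npz')); A,B=cloud(o),cloud(c)
Y=np.array([-X[1],X[0],0])
for i,n in enumerate(['air','heater','lamp','filter','co2']):
    p=np.array([.5645,.1017,0])+Y*.0535*(1-i)
    r=[]
    for P in(A,B):
        for dx in(-.015,.015):
            m=(np.hypot(*(P[...,:2]-(p+dx*X)[:2]).transpose(2,0,1))<.005); r.append(round(float(np.median(P[m][:,2]))*1000,1))
    print(n,'before near/far',r[:2],'after',r[2:])
```

```text
air before near/far [68.8, 63.5] after [68.4, 63.8]
heater before near/far [68.1, 63.3] after [63.0, 68.7]
lamp before near/far [69.1, 64.3] after [68.9, 63.5]
filter before near/far [68.5, 64.5] after [63.5, 68.6]
co2 before near/far [68.8, 63.6] after [63.2, 69.0]
```

```bash
python3 -c "
from bench import arm
print(arm.finish_job())"
```

```text
the job is handed in; nothing more can be done
None
```

The heater, CO2 valve and filter pump were switched off in that order, and the job is handed in; depth readings show those three rockers fully over and the lamp and air pump still on, and pictures show the dial, dimmer and loose items unmoved.

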